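# Move the side lay of a foil press to the next hole

### The job

The side lay of the foil-stamping feed board slides on a perforated tube and is locked by a spring plunger. Pull the black plunger knob up until its pin is out of the hole, slide the blue section to the next hole, on the side of the red clip, so that its brass pointer stands at the red clip, and let the pin drop fully home in that hole. Finish while still holding the knob in the gripper, with the pin engaged; leave the foil roll, the brass die and the spanner where they are.

Things in the scene. Friction and masses are not known exactly. Their poses are not given: they have to be found in the camera images.
- rig: Fixed rig: plywood feed board 230 x 390 mm (x -150 to +80 mm), 12 mm thick, with a 40 x 40 mm aluminium square tube along its y axis, top face at z = 72 mm, between green end brackets at y = -172 and +172 mm (76 mm high). Origin on the table right under the tube's middle, z up. The tube has five 11 mm lock holes in its top, at y = -100, -50, 0, 50, 100 mm.
- section (a joint): Slide (m) of the blue tube section (52 x 70 mm, z 26 to 78 mm): its y in the rig frame, -0.108 to 0.108. Starts locked in the middle hole, near 0, with 1.5 mm of play either way. About 2 N friction plus 8 N per m/s. Carries the plunger on top, a brass pointer at +x and a low steel arm with a brass blade reaching to x = -135 mm (17 to 34 mm above the table).
- plunger (a joint): Lift (m) of the plunger with knob and 8 mm pin: 0 = pin fully home, 0.016 = highest. With the pin resting on the tube between holes it reads 0.008; lift it beyond that to slide. The spring pushes down with 4 N at 0 and 400 N/m more (8.8 N at 0.012). The round-ended pin drops into a hole within about 1.5 mm of its centre.
- knob: Black round plunger knob on top of the blue section, 28 mm in diameter, 28 mm high; origin at the centre of its underside, which is 92 mm above the table (14 mm above the section's flat top) when the pin is home; z up. It moves up with the plunger and along with the section.
- knob_grip (a point): Point on the knob's axis, 16 mm above its underside (108 mm above the table when the pin is home): a good height for the TCP to grip the knob from above. Free all round apart from the section's top and a 22 mm wide, 10 mm high steel boss below the knob.
- pointer (a point): Tip of the brass pointer of the blue section, on the rig's +x side, 46 mm from the tube's middle line, 30 mm above the table; in line (same rig y) with the knob's axis and the lock pin.
- red_clip: Red clip, 18 x 12 mm and 22 mm high, fixed on the board's scale strip 58 mm to the rig's +x side of the tube's middle line, beside the hole next to the middle one: at rig y = +50 or -50 mm (varies). It marks the wanted hole. Origin at the centre of its underside, 12 mm above the table; axes parallel to the rig's.
- blue_clip: Blue clip of the same shape, fixed beside the next hole on the other side: the wrong one. Origin and axes as for the red clip.
- foil_roll: Loose upright roll of gold foil, 60 mm in diameter, 52 mm high, standing on the board; origin at the centre of its underside. Leave alone.
- die: Loose brass die on a dark steel base, 50 x 36 x 14 mm, on the table; origin at the centre of its underside. Leave alone.
- spanner: Loose steel spanner, 150 mm long, lying flat on the table along its own x axis. Leave alone.

How it is judged:
On the way, in this order (a step that is already met when the one before it is completed fails the run):
1. the plunger is pulled up until its pin is out of the hole (value of joint plunger above 0.007 m), for 0.1 s.
2. the section stands at the red clip with the pin home in that hole (y of pointer in the frame of red_clip between -0.005 and 0.005 m and value of joint plunger below 0.002 m), for 0.2 s.
At the end, for the whole second after the job is handed in: The brass pointer is within 5 mm of the red clip's middle along the tube, the pin is fully home (plunger lift under 2 mm), the section is still, and the fingers still hold the knob (contact force over 1.5 N) (all of step 2 and contact force between the fingers and knob above 1.5 N and velocity of joint section between -0.01 and 0.01 m/s); the arm keeps its last pose, push and grip.
It fails at once if the foil roll is moved by more than 20 mm (distance of foil_roll from where it was at the start of the episode above 0.02 m).
It fails at once if the die is moved by more than 20 mm (distance of die from where it was at the start of the episode above 0.02 m).
It fails at once if the spanner is moved by more than 20 mm (distance of spanner from where it was at the start of the episode above 0.02 m).
It also fails if it takes over 29 s, if anything falls off the work surface, if the arm or the gripper's body presses on something with over 40 N, if the wrist force passes 120 N, or if a joint passes its speed limit or range.

### The arm

A 6-joint arm with a two-finger parallel gripper is mounted at the origin on the work surface. World frame = base frame: x ahead of the robot, y to its left, z up, the work surface at z = 0. Lengths are in m, angles in rad, forces in N, time in s.
With the tool pointing down it reaches from about 0.3 to 0.775 m from the base axis. Payload 14.6 kg.
Tool frame: the origin (TCP) lies between the finger pads, 19 mm behind the fingertips; this is the grasp point; z points along the fingers, y is the line along which they close (so a half turn about z gives the same grasp; the last joint's range is limited). The gripper opens to 94 mm and grips with 3 to 60 N. Pads are 16 mm wide; open, the fingers measure 119 mm over their backs; the gripper's body (75 mm by 177 mm) begins 78 mm behind the grasp point.
Start: joints at [1.255, 0.3, 1.521, -0, 1.321, -0.067], TCP at [0.135, 0.533, 0.224] pointing down, gripper open.
Joint ranges: [-3.03, 3.03], [-0.79, 2.21], [0.23, 2.52], [-1.04, 4.18], [0, 3.07], [-2.55, 2.55]. Speed limits (rad/s): [2.22, 2.22, 2.57, 3.14, 3.14, 3.14].

### API

Orientations are given as [roll, pitch, yaw] about the fixed x, y, z axes, in that order (R = Rz(yaw) Ry(pitch) Rx(roll)).
In Python, from station import ctrl, cams gives the robot as it stands. The module is installed in compiled form; this text tells all that it offers.
- The arm moves only by the tool arm_command, never from a script. Its argument "plan" is a list that holds one entry, the list of rows, each a list of 7 numbers: the shift along the tool's x, y, z in parts of the range, where 1.0 means 0.8 m, then the turn, a rotation vector about the tool's x, y, z in shares of 2 rad (1.0 is 2 rad), then the closure, from -1 (fully open) to 1 (shut). A call has 1 to 12 rows; each row is the pose to reach, as a shift and turn from the pose commanded when the call began, along the tool's axes at that moment; what a row does not reach only later rows make up. A row lasts 1/10 s, in which the tool goes at most 50 mm and 8.59 degrees, less where a joint would pass 70% of its speed; a pose out of reach is approached as far as the arm can. No shift or turn number may pass 1 either way. A call with a gripper value outside its range is refused whole. The fingers move at their own pace and stop on an object; "squeeze" is the grip in N (left out, the last holds). Time passes only in rows, so rows that repeat a pose let the fingers close. It gives the time, the measured TCP pose, the force, the opening and the grip force at its end, in the units of the state.
- ctrl.get_obs(): the state, without advancing time (a new reading comes with each control period).
- cams.camera(name): name is "side" or "top" or "wrist"; returns (picture, depth): 480x640x3 uint8, blue, green, red; 480x640 float32, m along the optical axis (not along the pixel's ray), 0 where there is no reading.
- cams.camera_info(name): a dict with "fx", "fy", "cx", "cy" (pixels), "world_to_cam" (4x4, takes a point from world to camera coordinates). Camera axes: x right, y down, z forward; pixel columns grow to the right and rows downward; lengths in m; the calibration is good to about 2 mm. A picture is of the moment at which its call begins: read the wrist's pose just before it. camera_info takes no time and is no camera call; for the wrist camera it gives the pose at the moment of the call.
- ctrl.hand_in(): hands the job in; it is judged then, once.
The state is a dict: "time_s": time; "qpos": joint angles; "joint_vel": joint speeds; "tau": joint torques, N m; "ee_pos": TCP position; "eef_rot": TCP orientation; "force": force on the tool from outside, world axes, zero at the start; "moment": the same for the moment, N m; "grip_width": finger opening in m; "grip_force": force on a finger pad.
Only numpy, scipy, OpenCV 4.12 (cv2) and the standard library are available. Lean on these libraries where they do the work, as an engineer would, in place of code of your own. Each camera call takes 0.05 s, during which the arm holds its last target. There are 200 camera calls.

## Working session

There is one attempt and no reset: what is moved stays moved. The work goes in short steps, Python scripts to look and compute and a tool call to move; the robot and the scene stay as the last step left them, time stands still between calls to the robot, and variables do not carry over. Pictures are saved under pics/ and viewed, at most 10 in all, crops included, and the job is handed in when it is done.

Besides the shell and the picture viewer there is one more tool, called after "Emit:" in YAML: its name, and indented under it one key for each argument. arm_command: Moves the arm, as the interface text tells. Its arguments: {"type":"object","properties":{"plan":{"type":"array"},"squeeze":{"type":"number"}},"required":["plan"]}

```bash
mkdir -p pics
python3 - <<'E'
from station import ctrl,cams
import cv2,numpy as np,pickle
d={}
for n in("top","side"):
    p,z=cams.camera(n); i=cams.camera_info(n); d[n]=(p,z,i); cv2.imwrite(f"pics/{n}0.png",p)
    print(n,i["fx"],i["cx"],i["cy"],np.round(i["world_to_cam"],3).tolist())
pickle.dump(d,open("d0.pkl","wb"))
o=ctrl.get_obs();print({k:np.round(v,3).tolist() for k,v in o.items()})
E
```

```text
top 457.64369106293657 321.5893363025977 243.84321348143874 [[-0.009, -1.0, 0.012, 0.039], [-0.993, 0.007, -0.12, 0.611], [0.12, -0.013, -0.993, 1.12], [0.0, 0.0, 0.0, 1.0]]
side 443.4009989067359 316.81955154239273 238.36786983433876 [[-0.905, -0.424, -0.021, 0.542], [-0.229, 0.53, -0.817, 0.186], [0.357, -0.734, -0.577, 0.653], [0.0, 0.0, 0.0, 1.0]]
{'time_s': 0.1, 'qpos': [1.255, 0.3, 1.521, -0.0, 1.321, -0.067], 'joint_vel': [0.001, -0.0, -0.002, -0.0, 0.0, -0.0], 'tau': [0.001, -53.265, -35.328, 0.071, 0.024, -0.0], 'ee_pos': [0.135, 0.533, 0.224], 'eef_rot': [-3.141, -0.0, 2.893], 'force': [0.047, 0.487, 0.077], 'moment': [-0.015, -0.047, -0.024], 'grip_force': 0.0, 'grip_width': 0.094}
```

View pics/top0.png

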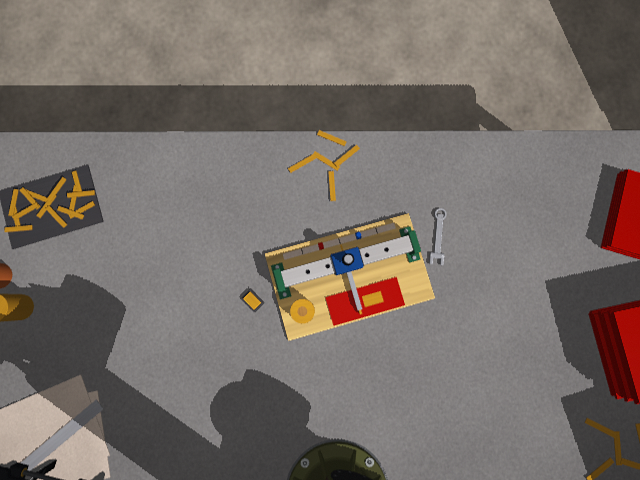

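View pics/side0.png

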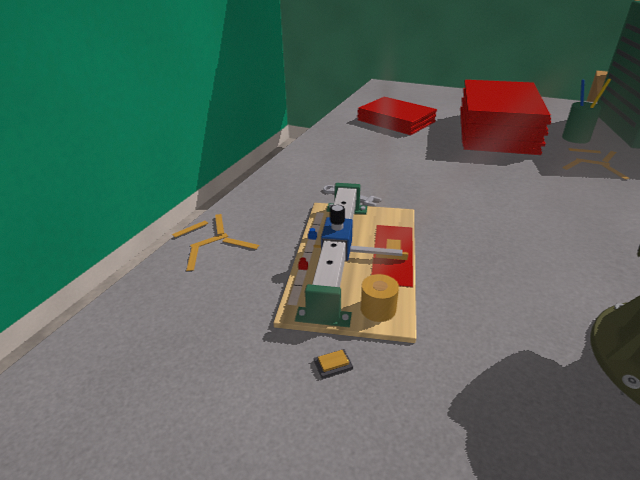

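Top view: the knob is at about (348,259), the red clip at (321,246) on the left (+y) of the blue clip (358,236), and the foil roll at (302,311). In the side view the knob top is at (337,209), the red clip at (303,264) and the blue clip at (312,233).

```bash
cat > m.py <<'E'
import cv2,numpy as np,pickle
def ray(i,uv):
    M=np.array(i["world_to_cam"]);R,t=M[:3,:3],M[:3,3]
    d=R.T@np.array([(uv[0]-i["cx"])/i["fx"],(uv[1]-i["cy"])/i["fy"],1]);return -R.T@t,d
def tri(i1,u1,i2,u2):
    P=lambda i:np.array([[i["fx"],0,i["cx"]],[0,i["fy"],i["cy"]],[0,0,1]])@np.array(i["world_to_cam"])[:3]
    X=cv2.triangulatePoints(P(i1),P(i2),np.float64(u1).reshape(2,1),np.float64(u2).reshape(2,1));return (X[:3]/X[3]).ravel()
def onz(i,uv,z):
    o,d=ray(i,uv);return o+d*(z-o[2])/d[2]
def cloud(p,z,i,win):
    x0,y0,x1,y1=win;v,u=np.mgrid[y0:y1,x0:x1];zz=z[y0:y1,x0:x1]
    c=np.stack([(u-i["cx"])/i["fx"]*zz,(v-i["cy"])/i["fy"]*zz,zz],-1).reshape(-1,3)
    M=np.array(i["world_to_cam"]);return ((c-M[:3,3])@M[:3,:3])[zz.ravel()>0],p[y0:y1,x0:x1].reshape(-1,3)[zz.ravel()>0]
E
python3 - <<'E'
from m import *
d=pickle.load(open("d0.pkl","rb"))
for n,w in(("top",(255,205,445,345)),("side",(270,180,420,345))):
    X,c=cloud(*d[n],w);b,g,r=c.astype(int).T
    h=(X[:,2]>.105)&(X[:,2]<.13)
    print(n,"knobtop",h.sum(),X[h].mean(0).round(4),X[h].min(0).round(3),X[h].max(0).round(3))
    m=(X[:,2]>.026)&(X[:,2]<.04)&(r>80)&(g<40)&(b<40); print(" red",m.sum(),X[m].mean(0).round(4))
    m=(X[:,2]>.026)&(X[:,2]<.04)&(b>100)&(r<60); print(" bluec",m.sum(),X[m].mean(0).round(4))
    m=(abs(X[:,2]-.072)<.004)&(c.min(1)>140); print(" tube",m.sum(),X[m].mean(0).round(4)); 
    l=cv2.fitLine(np.float32(X[m][:,:2]),cv2.DIST_HUBER,0,.01,.01).ravel();print(l.round(4),np.degrees(np.arctan2(l[1],l[0])).round(2))
    m=(b<130)&(g>60)&(g>r*1.3)&(X[:,2]>.07)
    print(" green",m.sum(),X[m].mean(0).round(4))
print("tri knob top",tri(d["top"][2],(348,259),d["side"][2],(337,209)))
for n,w in(("top",(330,240,366,276)),("side",(320,195,355,235))):
    x0,y0,x1,y1=w;p=d[n][0][y0:y1,x0:x1];cv2.imwrite(f"pics/z_{n}.png",cv2.resize(p,None,fx=10,fy=10,interpolation=0))
a=cv2.imread("pics/z_top.png");b=cv2.imread("pics/z_side.png");H=400
a=cv2.copyMakeBorder(a,0,H-a.shape[0],0,0,0);cv2.imwrite("pics/z.png",np.hstack([a,b]))
E
```

```text
top knobtop 116 [ 0.566  -0.0253  0.1194] [ 0.553 -0.038  0.106] [ 0.579 -0.012  0.125]
 red 22 [0.6092 0.0369 0.0322]
 bluec 24 [ 0.631  -0.0575  0.0327]
 tube 1439 [ 0.5656 -0.0254  0.0719]
[ 0.265  -0.9642  0.5656 -0.0254] -74.63
 green 324 [ 0.5647 -0.0211  0.0757]
side knobtop 188 [ 0.565  -0.0204  0.1161] [ 0.554 -0.037  0.105] [ 0.58  -0.01   0.122]
 red 41 [0.6085 0.0395 0.0313]
 bluec 25 [ 0.5944 -0.0449  0.0352]
 tube 1340 [0.555  0.0129 0.0719]
[ 0.2613 -0.9653  0.5488  0.032 ] -74.86
 green 662 [0.5485 0.0289 0.0762]
tri knob top [ 0.56599444 -0.02588411  0.1180506 ]
```

View pics/z.png

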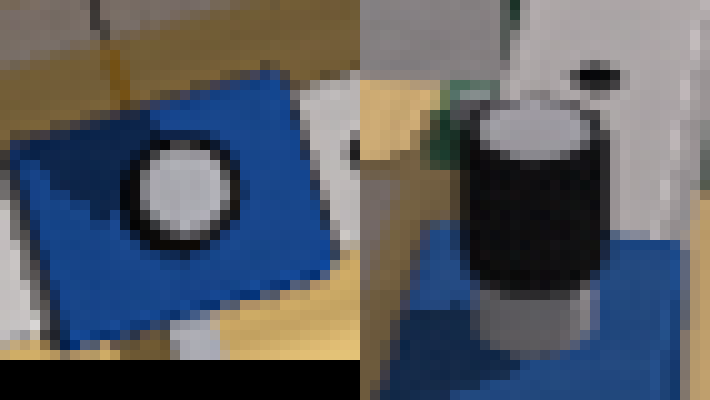

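The zoom confirms the knob: a grey-topped circle centred at about (348.3,259.3) in the top view. In the side view the top face is centred at (337,208). Rig yaw is about 15.2°, and the red clip is on the +y side. I'll fly over the knob.

Units first: shifts go in shares of 0.8 m and turns go in shares of 2 rad. So -555 mm / 800 = -0.6938, -435 mm / 800 = -0.5438, -0.514 rad / 2 = -0.257.

Emit:
arm_command:
  plan:
    - [[-0.6938,-0.5438,0,0,0,-0.257,-1],[-0.6938,-0.5438,0,0,0,-0.257,-1],[-0.6938,-0.5438,0,0,0,-0.257,-1],[-0.6938,-0.5438,0,0,0,-0.257,-1],[-0.6938,-0.5438,0,0,0,-0.257,-1],[-0.6938,-0.5438,0,0,0,-0.257,-1],[-0.6938,-0.5438,0,0,0,-0.257,-1],[-0.6938,-0.5438,0,0,0,-0.257,-1],[-0.6938,-0.5438,0,0,0,-0.257,-1],[-0.6938,-0.5438,0,0,0,-0.257,-1],[-0.6938,-0.5438,0,0,0,-0.257,-1],[-0.6938,-0.5438,0,0,0,-0.257,-1]]

```text
time_s: 1.3
ee_pos: [0.4963, 0.0646, 0.2242]
eef_rot: [3.141, -0.0, -2.877]
force: [0.5, -0.3, 0.6]
grip_width: 0.094
grip_force: 0.0
```

To row units: -105 mm / 800 = -0.1313, -44 mm / 800 = -0.055.

Emit:
arm_command:
  plan:
    - [[-0.055,-0.1313,0,0,0,0,-1],[-0.055,-0.1313,0,0,0,0,-1],[-0.055,-0.1313,0,0,0,0,-1],[-0.055,-0.1313,0,0,0,0,-1],[-0.055,-0.1313,0,0,0,0,-1]]

```text
time_s: 1.8
ee_pos: [0.5649, -0.0224, 0.224]
eef_rot: [3.141, -0.001, -2.876]
force: [0.8, 0.4, 0.7]
grip_width: 0.094
grip_force: 0.0
```

Run:
```python
from station import ctrl,cams
from m import *
o=ctrl.get_obs();i=cams.camera_info("wrist");p,z=cams.camera("wrist");o=ctrl.get_obs()
cv2.imwrite("pics/w1.png",p);pickle.dump((p,z,i),open("w1.pkl","wb"))
print({k:np.round(o[k],4).tolist() for k in("time_s","ee_pos","eef_rot","qpos")},np.round(i["world_to_cam"],3).tolist(),i["fx"])
X,c=cloud(p,z,i,(0,0,640,480));h=(X[:,2]>.114)&(X[:,2]<.125)&(np.hypot(X[:,0]-.566,X[:,1]+.025)<.03)
print("top",h.sum(),X[h].mean(0),X[h].min(0),X[h].max(0))
print(cv2.minEnclosingCircle(np.float32(X[h][:,:2])))
```

```text
{'time_s': 1.85, 'ee_pos': [0.5649, -0.022, 0.2242], 'eef_rot': [3.1413, -0.0003, -2.8754], 'qpos': [-0.1039, 0.3343, 1.4759, 0.0002, 1.3318, -1.9409]} [[-0.263, 0.965, 0.002, 0.17], [0.927, 0.252, 0.279, -0.547], [0.269, 0.075, -0.96, 0.241], [0.0, 0.0, 0.0, 1.0]] 336.5137497003744
top 854 [ 0.56678914 -0.02777531  0.11980675] [ 0.55383364 -0.04127184  0.11405515] [ 0.58121275 -0.01373071  0.12213222]
((0.5677257776260376, -0.02754812128841877), 0.014008922502398491)
```

View pics/w1.png

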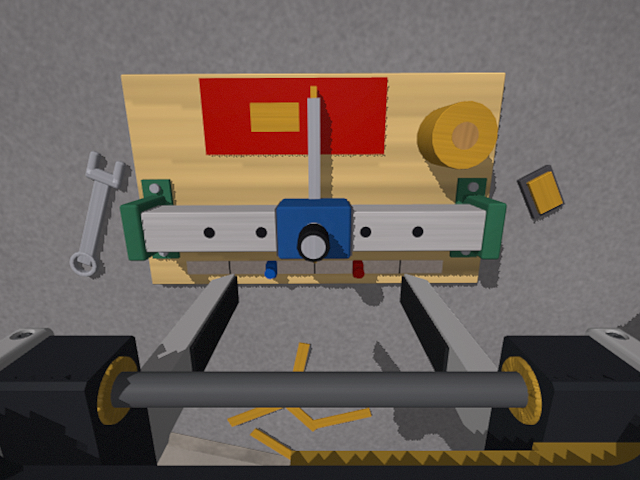

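The wrist view shows the knob top at (313,244), the red clip at (358,269) on the +y (image right) side and the blue clip at (271,269). The tube lies level in the image, so yaw is right. Descending on the knob.

To row units: 116 mm / 800 = 0.145, 110 mm / 800 = 0.1375.

Emit:
arm_command:
  plan:
    - [[-0.0013,-0.0063,0.05,0,0,0,-1],[-0.0013,-0.0063,0.1,0,0,0,-1],[-0.0013,-0.0063,0.1375,0,0,0,-1],[-0.0013,-0.0063,0.145,0,0,0,-1],[-0.0013,-0.0063,0.145,0,0,0,-1],[-0.0013,-0.0063,0.145,0,0,0,-1]]

```text
time_s: 2.45
ee_pos: [0.5685, -0.0273, 0.1103]
eef_rot: [-3.141, 0.002, -2.876]
force: [-0.3, 0.2, 0.4]
grip_width: 0.0942
grip_force: 0.0
```

Emit:
arm_command:
  plan:
    - [[0,0,0,0,0,0,1],[0,0,0,0,0,0,1],[0,0,0,0,0,0,1],[0,0,0,0,0,0,1],[0,0,0,0,0,0,1],[0,0,0,0,0,0,1],[0,0,0,0,0,0,1],[0,0,0,0,0,0,1]]
  squeeze: 30

```text
time_s: 3.25
ee_pos: [0.5678, -0.0277, 0.1082]
eef_rot: [3.142, -0.0, -2.876]
force: [-0.4, 1.1, -0.6]
grip_width: 0.0333
grip_force: 0.0
```

Emit:
arm_command:
  plan:
    - [[0,0,0,0,0,0,1],[0,0,0,0,0,0,1],[0,0,0,0,0,0,1],[0,0,0,0,0,0,1]]

```text
time_s: 3.65
ee_pos: [0.5678, -0.0277, 0.1083]
eef_rot: [3.142, -0.0, -2.876]
force: [-0.5, 0.2, -0.8]
grip_width: 0.0275
grip_force: 30.0
```

Emit:
arm_command:
  plan:
    - [[0,0,-0.0038,0,0,0,1],[0,0,-0.0075,0,0,0,1],[0,0,-0.0113,0,0,0,1],[0,0,-0.015,0,0,0,1],[0,0,-0.015,0,0,0,1],[0,0,-0.015,0,0,0,1],[0,0,-0.015,0,0,0,1]]

```text
time_s: 4.35
ee_pos: [0.5677, -0.0277, 0.1201]
eef_rot: [3.141, -0.0, -2.876]
force: [1.7, -0.1, -8.8]
grip_width: 0.0274
grip_force: 30.0
```

Lifted 12 mm with an 8.8 N spring force, so the plunger is up. Sliding 50 mm along +y.

To row units: 50 mm / 800 = 0.0625, 46 mm / 800 = 0.0575.

Emit:
arm_command:
  plan:
    - [[0,0.01,0,0,0,0,1],[0,0.0225,0,0,0,0,1],[0,0.035,0,0,0,0,1],[0,0.0475,0,0,0,0,1],[0,0.0575,0,0,0,0,1],[0,0.0625,0,0,0,0,1],[0,0.0625,0,0,0,0,1],[0,0.0625,0,0,0,0,1],[0,0.0625,0,0,0,0,1]]

```text
time_s: 5.25
ee_pos: [0.5545, 0.0205, 0.1202]
eef_rot: [3.141, -0.001, -2.877]
force: [-1.8, 2.3, -8.3]
grip_width: 0.0274
grip_force: 30.0
```

Run:
```python
from station import ctrl,cams
from m import *
i=cams.camera_info("wrist");p,z=cams.camera("wrist");o=ctrl.get_obs()
cv2.imwrite("pics/w2.png",p);t,_=cams.camera("top");cv2.imwrite("pics/t2.png",t)
print({k:np.round(o[k],4).tolist() for k in("time_s","ee_pos","force","grip_force")})
```

```text
{'time_s': 5.3, 'ee_pos': [0.5545, 0.0204, 0.1202], 'force': [-2.0736, 1.8246, -8.8223], 'grip_force': 29.998}
```

View pics/w2.png

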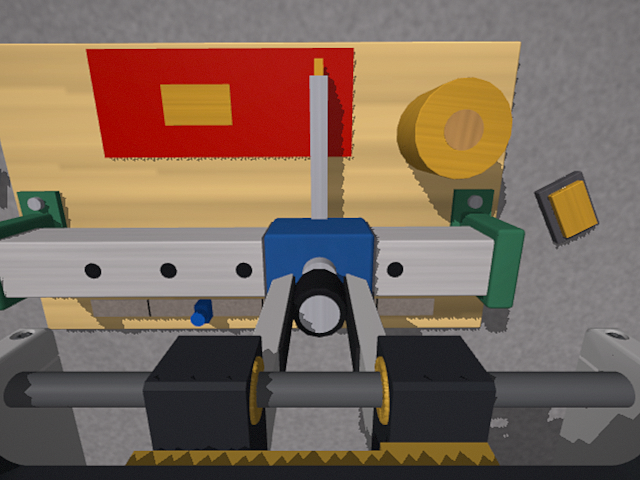

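The section moved: holes show at 93, 168, 244 and 395 px, so the wanted hole is at about 319.5 px. The knob and steel arm stand at about 319 px, and the roll (left edge 398 px) is clear. Lowering.

To row units: 12 mm / 800 = 0.015, 9 mm / 800 = 0.0113.

Emit:
arm_command:
  plan:
    - [[0,0,0.0038,0,0,0,1],[0,0,0.0075,0,0,0,1],[0,0,0.0113,0,0,0,1],[0,0,0.015,0,0,0,1],[0,0,0.015,0,0,0,1],[0,0,0.015,0,0,0,1],[0,0,0.015,0,0,0,1]]

```text
time_s: 6.05
ee_pos: [0.5547, 0.0204, 0.1083]
eef_rot: [-3.141, -0.0, -2.876]
force: [-4.3, -0.5, -5.2]
grip_width: 0.0278
grip_force: 30.0
```

To row units: 2 mm / 800 = 0.0025, 1 mm / 800 = 0.0013.

Emit:
arm_command:
  plan:
    - [[0,0,0.0013,0,0,0,1],[0,0,0.0025,0,0,0,1],[0,0,0.0025,0,0,0,1],[0,0,0.0025,0,0,0,1],[0,0,0.0025,0,0,0,1]]

```text
time_s: 6.55
ee_pos: [0.555, 0.0203, 0.1081]
eef_rot: [-3.141, 0.001, -2.876]
force: [-13.3, -1.6, 14.6]
grip_width: 0.0271
grip_force: 30.0
```

Run:
```python
from station import ctrl,cams
from m import *
o=ctrl.get_obs()
print({k:np.round(o[k],4).tolist() for k in("time_s","ee_pos","force","grip_force")})
s,zs=cams.camera("side");i=cams.camera_info("side");w,_=cams.camera("wrist")
d=pickle.load(open("d0.pkl","rb"))["side"][0]
f=lambda p,x,y:cv2.resize(p[y:y+70,x:x+70],(390,390),interpolation=0)
cv2.imwrite("pics/s3.png",np.hstack([f(d,300,190),f(s,290,205)]))
```

```text
{'time_s': 6.55, 'ee_pos': [0.555, 0.0203, 0.1081], 'force': [-13.3224, -1.5987, 14.6027], 'grip_force': 30.003}
```

View pics/s3.png

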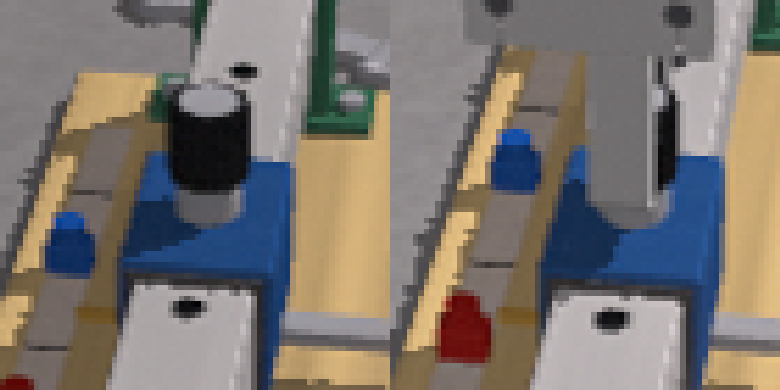

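The knob underside sits as low over the blue block as at the start, and the pointer is beside the red clip. The extra 2 mm command met a hard stop at the original home height, so the pin is home. I'll ease off the push slightly and hand in.

To row units: -1 mm / 800 = -0.0013.

Emit:
arm_command:
  plan:
    - [[0,0,-0.0013,0,0,0,1],[0,0,-0.0013,0,0,0,1],[0,0,-0.0013,0,0,0,1],[0,0,-0.0013,0,0,0,1]]

```text
time_s: 7.05
ee_pos: [0.5548, 0.0203, 0.1082]
eef_rot: [-3.141, 0.001, -2.876]
force: [-9.4, -1.4, 5.2]
grip_width: 0.0273
grip_force: 30.0
```

```bash
python3 -c "
from station import ctrl
o=ctrl.get_obs();print(o['ee_pos'],o['force'],o['grip_force'],o['time_s'])
if abs(o['ee_pos'][2]-.108)<.001 and o['grip_force']>20: print(ctrl.hand_in())"
```

```text
[0.55483674 0.02027523 0.10818712] [-9.35507748 -1.39401491  5.22236321] 30.001018345355988 7.05
the job is handed in; nothing more can be done
None
```

The job is handed in at 7.05 s: the blue section stands at the red clip with the pin home in that hole, and the gripper still holds the knob at 30 N; no verdict came back.

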